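# Stack the empty sample crate on the loaded one, turned onto its lugs

### The job

First push the crate that holds the three sample bottles straight back until it stands flush against the timber riser shelf. Then lift the upper crate out of the nested pair of empties, turn it half round and set it gently (no dropping) on the loaded crate so that it stands level on the rim lugs instead of nesting onto the bottles, pushing it home if it hangs on the rim. Leave the other empty crate where it stands, the bottles upright and the rest of the table undisturbed.

Things in the scene. Friction and masses are not known exactly. Their poses are not given: they have to be found in the camera images.
- crate_low: Loaded grey stack-nest crate, loose on the table: 246 (its y) x 176 (its x) x 110 mm high over the rim; origin at the centre of its underside, z up. Base 210 x 140 mm; walls flare slightly to the rim. Blank paper card in a pocket outside its +x long side, which starts towards the riser shelf. Three bottles stand in it; about 0.8 kg in all, it slides at some 4 to 8 N.
- crate_top: Upper crate of the nested pair of empties, shaped and framed exactly as crate_low, about 0.3 kg. It sits loosely in crate_spare, 50 mm up, same way round, rim 138 to 160 mm above the table, and lifts straight out. Turned half round (cards on opposite sides) its base stands on crate_low's lugs, 100 mm up, with 6.5 mm play each way inside the rim; the same way round it would sink in and nest.
- crate_spare: Lower crate of the nested pair, exactly as crate_low, 0.38 kg, loose on the table; it stays. Lugs of every crate: flat tops, 18 (x) x 17 (y) mm, of two columns inside each short wall, at x = +53 and x = -28 mm, 100 mm above the underside (10 mm below the rim's top); the base has a notch under each column. Floor 4 mm, mouth inside the rim 225 x 155 mm.
- low_card (a point): Middle of the outer face of crate_low's rim on its card (+x) side, 99 mm above its underside: the part that meets the riser shelf.
- top_card (a point): Middle of the outer face of crate_top's rim on its card (+x) side, 99 mm above its underside. The rim is a solid upright band 10.6 mm thick and 22 mm high (88 to 110 mm above the underside) all round; pinched across the middle of a long side, the light crate can be carried. Outer faces at x = +-88, y = +-123 mm.
- top_plain (a point): Middle of the outer face of crate_top's rim on the side without a card (-x), 99 mm above its underside.
- riser_face (a point): Timber riser shelf, fixed along the back of the table: 1100 mm long in y, 150 mm deep, 105 mm high, with stock bottles (tops up to 232 mm above the table) standing on it 60 mm and more behind its front edge. The point is on its upright front face, in the middle of its length, 50 mm above the table; x points into the shelf, away from the robot (it is parallel to world x).
- sample0_mid (a point): Capped amber glass sample bottle standing loose in crate_low, 42 mm across, 85 mm high (its top stays 10 mm below the lugs); the point is half-way up.
- sample1_mid (a point): Capped amber glass sample bottle standing loose in crate_low, 42 mm across, 85 mm high (its top stays 10 mm below the lugs); the point is half-way up.
- sample2_mid (a point): Capped amber glass sample bottle standing loose in crate_low, 42 mm across, 85 mm high (its top stays 10 mm below the lugs); the point is half-way up.
- glass_a_mid (a point): Tulip tasting glass, 66 mm wide, 108 mm high, between the robot and the crates; the point is at its centre.
- glass_b_mid (a point): Second tulip tasting glass, the same; the point is at its centre.
- rubber_bung_mid (a point): Black rubber bung with a flat flange, 72 mm wide, 41 mm high, between the robot and the left-hand crate; the point is at its centre.
- wood_bung_mid (a point): Pale wooden cask bung, 42 mm wide, 34 mm high, standing between the crates; the point is at its centre.
- valinch_mid (a point): Copper sampling tube lying on the left, 350 mm long along x, 26 mm high; the point is at its middle.
- bung_puller_mid (a point): Green cast T-handled bung tool lying on the right, 200 mm long, 120 mm over the handle, 34 mm high; the point is at the middle of its body.
Things that resemble listed ones, but are neither listed nor needed, are in the scene too. What is shaped like the part that bears sample1_mid but yellow is not meant.

How it is judged:
By the outcome, as a careful person would: the job done as asked, in the order asked, and still so for the second after the job is handed in, with the robot touching nothing.
It also fails if it takes over 72 s, if anything falls off the work surface, if the arm or the gripper's body presses on something with over 40 N, if the wrist force passes 120 N, or if a joint passes its speed limit or range.

### The arm

A 6-joint arm with a two-finger parallel gripper is mounted at the origin on the work surface. World frame = base frame: x ahead of the robot, y to its left, z up, the work surface at z = 0. Lengths are in m, angles in degrees, forces in N, time in s.
With the tool pointing down it reaches from about 0.325 to 0.85 m from the base axis. Payload 15.5 kg.
Tool frame: the origin (TCP) lies midway between the tips of the shut fingers; the grasp point (between the pads) lies 19 mm behind it; z points along the fingers, y is the line along which they close (so a half turn about z gives the same grasp; the last joint's range is limited). The gripper opens to 91 mm and grips with 3 to 60 N. Pads are 32 mm wide; open, the fingers measure 118 mm over their backs; the gripper's body (76 mm by 178 mm) begins 60 mm behind the grasp point.
Start: joints at [-69.357, 28.281, 77.091, -0, 74.628, -5.472], TCP at [0.275, -0.561, 0.182] pointing down, gripper open.
Joint ranges: [-166.48, 166.48], [-47.26, 123.95], [12.59, 153.08], [-70.14, 250.14], [6.76, 159.57], [-176.63, 176.63]. Speed limits (degrees/s): [108.29, 108.29, 147.25, 172.46, 172.46, 172.46].

### API

Orientations are given as a 3x3 rotation matrix whose columns are the frame's x, y, z axes.
In Python, from bench import ctrl gives the robot as it stands. The module is installed in compiled form; this text tells all that it offers. Calls block until the motion is done:
- ctrl.goto(position, orientation): joint-space move of the TCP to a pose.
- ctrl.move_l(position, vel=0.15, ori=None, contact_N=None): straight line of the TCP; ori=None keeps the orientation; vel is the mean speed in m/s. With contact_N (N) it stops when the force on the tool has changed by that much, and returns True; else False.
- ctrl.movej(angles): joint-space move.
- ctrl.command_gripper(opening): opening from 0.0 (shut) to 1.0 (fully open); the grip force is fixed at half the most; returns when the fingers have stopped.
- ctrl.sleep(seconds).
- ctrl.ik(position, orientation): joint angles nearest the present ones, or None.
- ctrl.read_camera(name): name is "scene" or "top" or "wrist"; returns the picture (384x512x3 uint8, blue, green, red); there is no depth.
- ctrl.camera_params(name): a dict with "fx", "fy", "cx", "cy" (pixels), "D" ([k1, k2, p1, p2, k3] as OpenCV has them; the pictures are not rectified), "pose" (4x4, takes a point from camera to world coordinates); the wrist camera has in their place "T_tool_cam" (4x4, takes a point from camera to tool coordinates, whose origin is the TCP and whose axes are the flange's). Camera axes: x right, y up, looking along -z (the intrinsics and any distortion apply to the point x, -y, -z); pixel columns grow to the right and rows downward; lengths in m; the calibration is good to about 2 mm. A picture is of the moment at which its call begins: read the wrist's pose just before it. camera_params takes no time and is no camera call.
A pose or a line that the arm cannot do raises ctrl.MotionError and nothing moves.
- ctrl.sign_off(): hands the job in; it is judged then, once.
Readings, each from a call of its own:
- ctrl.current_t(): time.
- ctrl.current_q(): joint angles.
- ctrl.current_dq(): joint speeds.
- ctrl.current_effort(): joint torques, N m.
- ctrl.current_tool_pos(): TCP position.
- ctrl.current_eef_rot(): TCP orientation.
- ctrl.current_contact_force(): force on the tool from outside, world axes, zero at the start.
- ctrl.current_wrist_torque(): the same for the moment, N m.
- ctrl.current_grip_width(): opening from 0.0 (shut) to 1.0 (fully open).
- ctrl.current_grasp_force(): force on a finger pad.
Only numpy, scipy, OpenCV 4.12 (cv2) and the standard library are available. Lean on these libraries where they do the work, as an engineer would, in place of code of your own. Each camera call takes 0.05 s, during which the arm holds its last target. There are 200 camera calls.

## Working session

There is one attempt and no reset: what is moved stays moved. The work goes in short steps, each a Python script; the robot and the scene stay as the last script left them, time stands still between calls to the robot, and variables do not carry over. Pictures are saved under pics/ and viewed, at most 10 in all, crops included, and the job is handed in when it is done.

```bash
mkdir -p pics; python3 - <<'E'
from bench import ctrl
import cv2,numpy as np
np.set_printoptions(precision=4,suppress=True)
for n in("scene","top"):
    im=ctrl.read_camera(n);cv2.imwrite(f"pics/{n}0.png",im)
    p=ctrl.camera_params(n);print(n,p)
print(ctrl.camera_params("wrist"),ctrl.current_eef_rot(),ctrl.current_t())
E
```

```text
scene {'fx': 355.5903814440509, 'fy': 355.5903814440509, 'cx': 257.5100740893131, 'cy': 187.75728540376713, 'D': array([-0.0824,  0.    ,  0.    ,  0.    ,  0.    ]), 'pose': array([[-0.6817, -0.5666,  0.4629,  1.0431],
       [ 0.7315, -0.54  ,  0.4164,  0.4556],
       [ 0.0141,  0.6224,  0.7826,  0.9615],
       [ 0.    ,  0.    ,  0.    ,  1.    ]])}
top {'fx': 369.4608174432527, 'fy': 369.4608174432527, 'cx': 255.70756242707006, 'cy': 191.82803300435125, 'D': array([-0.044,  0.   ,  0.   ,  0.   ,  0.   ]), 'pose': array([[ 0.0229,  0.9955, -0.0921,  0.4087],
       [-0.9997,  0.0229, -0.0018, -0.0252],
       [ 0.0003,  0.0921,  0.9957,  1.5107],
       [ 0.    ,  0.    ,  0.    ,  1.    ]])}
{'fx': 304.69188096967446, 'fy': 304.69188096967446, 'cx': 259.24481636952214, 'cy': 183.82932859024612, 'D': array([-0.024,  0.   ,  0.   ,  0.   ,  0.   ]), 'T_tool_cam': array([[-0.0002,  0.9648,  0.2631,  0.0736],
       [ 1.    ,  0.0001,  0.0004,  0.001 ],
       [ 0.0004,  0.2631, -0.9648, -0.2017],
       [ 0.    ,  0.    ,  0.    ,  1.    ]])} [[ 0.8979  0.4402 -0.0004]
 [ 0.4402 -0.8979  0.001 ]
 [ 0.0001 -0.0011 -1.    ]] 0.1
```

View pics/top0.png

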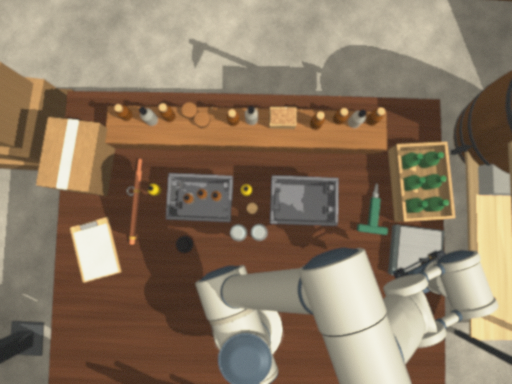

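View pics/scene0.png

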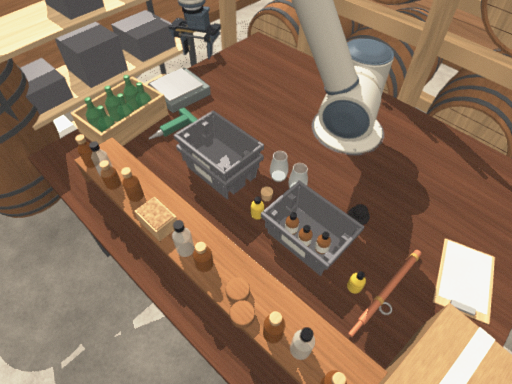

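```bash
cat > h.py <<'E'
from bench import ctrl
import cv2,numpy as np
np.set_printoptions(precision=4,suppress=True)
def cam(n):
    p=ctrl.camera_params(n)
    if n=="wrist":
        T=np.eye(4);T[:3,:3]=np.array(ctrl.current_eef_rot());T[:3,3]=ctrl.current_tool_pos()
        p["pose"]=T@p["T_tool_cam"]
    p["K"]=np.array([[p["fx"],0,p["cx"]],[0,p["fy"],p["cy"]],[0,0,1]]);return p
def cast(p,uv,z):
    uv=np.array(uv,float).reshape(-1,1,2)
    n=cv2.undistortPoints(uv,p["K"],p["D"]).reshape(-1,2)
    d=np.c_[n[:,0],-n[:,1],-np.ones(len(n))]@p["pose"][:3,:3].T
    o=p["pose"][:3,3];return o+d*((z-o[2])/d[:,2])[:,None]
def proj(p,X):
    c=(np.atleast_2d(X)-p["pose"][:3,3])@p["pose"][:3,:3]
    return cv2.projectPoints(c*[1,-1,-1],np.zeros(3),np.zeros(3),p["K"],p["D"])[0].reshape(-1,2)
E
python3 - <<'E'
from h import *
im=cv2.imread("pics/top0.png");p=cam("top")
cv2.imwrite("pics/topc.png",cv2.resize(im[95:260,120:400],None,fx=2.85,fy=2.85,interpolation=cv2.INTER_CUBIC))
h=cv2.cvtColor(im,cv2.COLOR_BGR2HSV)
m=((h[...,1]<70)&(h[...,2]<190)).astype(np.uint8)*255
m[:160]=0;m[232:]=0;m[:,:160]=0;m[:,345:]=0
cs,_=cv2.findContours(m,cv2.RETR_EXTERNAL,cv2.CHAIN_APPROX_NONE)
for c in cs:
    if cv2.contourArea(c)<800:continue
    r=cv2.minAreaRect(c);b=cv2.boxPoints(r);print(r,b)
    for z in(.11,.16):
        w=cast(p,b,z)[:,:2];print(z,w.mean(0),w.tolist())
print("riser top front",cast(p,[(107,146),(245,148),(386,150)],.105))
for n,u,z in(("glass",(238,232),.1),("glass",(259,232),.1),("yel",(247,189),.05),("yel",(153,189),.05),("wb",(252,208),.034),("rb",(184,244),.03),("puller",(373,230),.02)):print(n,cast(p,[u],z)[0])
E
```

```text
((303.85760498046875, 199.90794372558594), (68.89410400390625, 49.41002655029297), 1.2730300426483154) [[268.8702 223.8416]
 [269.9679 174.4437]
 [338.845  175.9743]
 [337.7473 225.3722]]
0.11 [ 0.5122 -0.2067] [[0.41799105468045783, -0.07523377344029533], [0.6063099853069457, -0.07572021957504038], [0.6066081297821888, -0.3398058795079414], [0.41794228424826946, -0.33612904443917724]]
0.16 [ 0.5085 -0.2002] [[0.4176598086988176, -0.07344910086149356], [0.59925645024792, -0.07391818266899093], [0.5995439520684775, -0.3285769616114611], [0.4176127791906166, -0.32503137595102716]]
((198.9565887451172, 196.99810791015625), (66.11145782470703, 47.52032470703125), 2.4895529747009277) [[164.9    219.3   ]
 [166.9641 171.8245]
 [233.0132 174.6962]
 [230.949  222.1717]]
0.11 [0.5141 0.1931] [[0.4257991947575525, 0.3191341404157394], [0.6075344410726643, 0.3194276710831795], [0.602094409028796, 0.06556253154566827], [0.42097797275960785, 0.06820786705556652]]
0.16 [0.5103 0.1853] [[0.42518922706386597, 0.30684133755982856], [0.6004371974730672, 0.3071243902684514], [0.5951913544460306, 0.062321296957332295], [0.4205401048535986, 0.06487220377679007]]
riser top front [[ 0.7047  0.5606  0.105 ]
 [ 0.7079  0.0226  0.105 ]
 [ 0.7136 -0.5251  0.105 ]]
glass [0.3845 0.041  0.1   ]
glass [ 0.3863 -0.0387  0.1   ]
yel [0.5543 0.0122 0.05  ]
yel [0.5458 0.387  0.05  ]
wb [ 0.4801 -0.0093  0.034 ]
rb [0.3305 0.2581 0.03  ]
puller [ 0.4029 -0.4991  0.02  ]
```

View pics/topc.png

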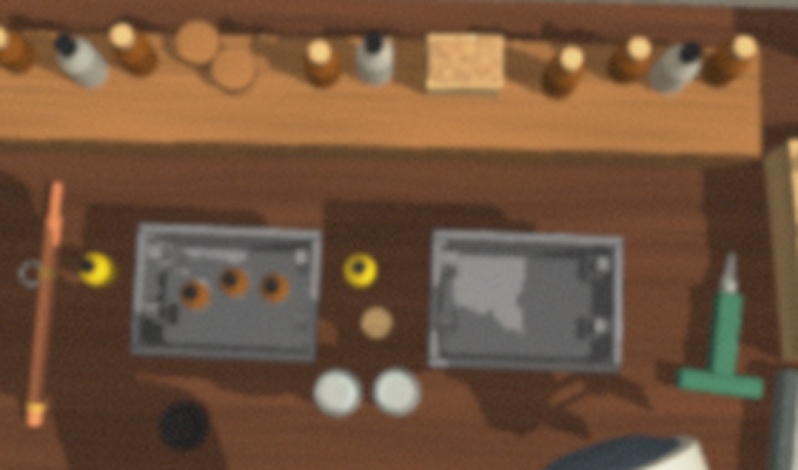

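The top view shows the loaded crate at about (199,197) and the nested pair at (304,200). Both have their +x side up towards the riser, whose front edge is at row ~148. The scene view shows paper cards on the riser side of both crates. I'll push low on the wall with the tool tilted.

```bash
cat >> h.py <<'E'
def tilt(t,yaw=0):
    s,c=np.sin(np.radians(t)),np.cos(np.radians(t))
    a=np.radians(yaw);Z=np.array([[np.cos(a),-np.sin(a),0],[np.sin(a),np.cos(a),0],[0,0,1]])
    return Z@np.array([[c,0,s],[0,-1,0],[s,0,-c]])
E
python3 - <<'E'
from h import *
R=tilt(45)
for P in([.395,.193,.28],[.395,.193,.045],[.55,.193,.045]):print(ctrl.ik(P,R))
ctrl.move_l([.275,-.561,.30],vel=.2)
ctrl.goto([.395,.193,.28],R)
p=cam("wrist");im=ctrl.read_camera("wrist");cv2.imwrite("pics/w1.png",im);np.save("pics/w1.npy",p["pose"])
ctrl.move_l([.395,.193,.045],vel=.12)
print(ctrl.current_t(),ctrl.current_tool_pos(),ctrl.current_contact_force())
E
```

```text
[ 42.3456  -4.492  125.6654 -54.922   35.5927 171.9866]
[ 42.3456  49.3628 148.7836 213.6018  59.3914 -75.8918]
[ 24.6065  39.6728 130.078  210.1536  35.8832 -97.2616]Traceback (most recent call last):
  File "<stdin>", line 7, in <module>
bench.MotionError: the arm cannot follow that straight line within its joint ranges
```

View pics/w1.png

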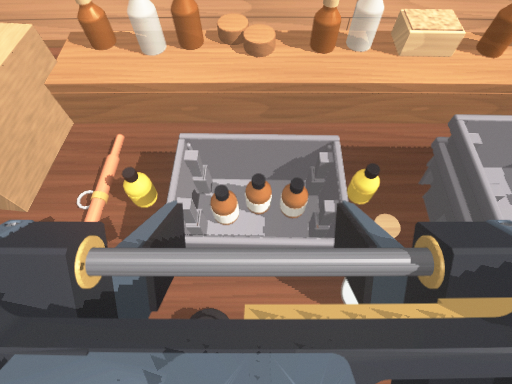

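The wrist view shows the loaded crate square to the tool, spanning columns 175-345 between the fingers, with the bottles upright near (225-295, 200). A 45° tilt runs into the wrist joint's limit, so I'll use 30°.

```bash
python3 - <<'E'
from h import *
R=tilt(30)
ctrl.goto([.395,.193,.25],R);print(ctrl.current_q())
ctrl.move_l([.395,.193,.045],vel=.12)
for x in(.45,.5,.55):print(ctrl.ik([x,.193,.045],R))
print(ctrl.current_t(),ctrl.current_tool_pos(),ctrl.current_contact_force())
print(ctrl.move_l([.46,.193,.045],vel=.03,contact_N=2),ctrl.current_tool_pos(),ctrl.current_contact_force(),ctrl.current_t())
cv2.imwrite("pics/s2.png",ctrl.read_camera("scene"))
E
```

```text
[ 31.2696  -2.3232 117.5292 -23.4544  40.9694 135.933 ]Traceback (most recent call last):
  File "<stdin>", line 4, in <module>
bench.MotionError: the arm cannot follow that straight line within its joint ranges
```

```bash
python3 - <<'E'
from h import *
for t in(0,15,20,25,30):
  for P in([.395,.193,.25],[.395,.193,.045],[.42,.193,.15],[.42,.193,.1],[.42,.193,.045],[.54,.193,.045]):
    q=ctrl.ik(P,tilt(t));print(t,P,None if q is None else np.round(q))
E
```

```text
0 [0.395, 0.193, 0.25] [ 18.   9.  96.  -0.  75. 108.]
0 [0.395, 0.193, 0.045] [ 18.  26. 111.  -0.  42. 108.]
0 [0.42, 0.193, 0.15] [ 17.  18. 102.  -0.  61. 107.]
0 [0.42, 0.193, 0.1] [ 17.  22. 105.  -0.  53. 107.]
0 [0.42, 0.193, 0.045] [ 17.  27. 108.  -0.  44. 107.]
0 [0.54, 0.193, 0.045] [ 14.  34.  93.  -0.  53. 104.]
15 [0.395, 0.193, 0.25] [ 23.   2. 106.  -7.  58. 116.]
15 [0.395, 0.193, 0.045] [ 23.  24. 124. -18.  20. 129.]
15 [0.42, 0.193, 0.15] [ 22.  12. 113.  -8.  41. 118.]
15 [0.42, 0.193, 0.1] [ 22.  18. 117. -11.  32. 120.]
15 [0.42, 0.193, 0.045] [ 22.  25. 121. -15.  21. 126.]
15 [0.54, 0.193, 0.045] [ 17.  30. 106.  -9.  30. 113.]
20 [0.395, 0.193, 0.25] [ 26.   0. 110. -11.  52. 121.]
20 [0.395, 0.193, 0.045] [ 26.  24. 128. -41.  13. 155.]
20 [0.42, 0.193, 0.15] [ 24.  11. 117. -14.  34. 125.]
20 [0.42, 0.193, 0.1] [ 24.  17. 121. -20.  24. 131.]
20 [0.42, 0.193, 0.045] [ 24.  25. 125. -35.  14. 146.]
20 [0.54, 0.193, 0.045] [ 18.  29. 111. -16.  21. 122.]
25 [0.395, 0.193, 0.25] [ 28.  -1. 114. -16.  47. 127.]
25 [0.395, 0.193, 0.045] None
25 [0.42, 0.193, 0.15] [ 26.  11. 121. -24.  27. 136.]
25 [0.42, 0.193, 0.1] [ 26.  17. 126. -37.  18. 150.]
25 [0.42, 0.193, 0.045] None
25 [0.54, 0.193, 0.045] [ 19.  30. 115. -35.  14. 142.]
30 [0.395, 0.193, 0.25] [ 31.  -2. 117. -23.  41. 136.]
30 [0.395, 0.193, 0.045] [  31.   29.  136.  234.   19. -115.]
30 [0.42, 0.193, 0.15] [ 29.  11. 126. -41.  22. 154.]
30 [0.42, 0.193, 0.1] None
30 [0.42, 0.193, 0.045] [  29.   29.  133.  238.   17. -121.]
30 [0.54, 0.193, 0.045] None
```

```bash
python3 - <<'E'
from h import *
R=tilt(20)
ctrl.goto([.40,.193,.15],R)
ctrl.move_l([.40,.193,.034],vel=.1)
for x in(.45,.5,.55):print(ctrl.ik([x,.193,.034],R))
print(ctrl.current_t(),ctrl.current_tool_pos(),ctrl.current_contact_force())
print(ctrl.move_l([.45,.193,.034],vel=.025,contact_N=2),ctrl.current_tool_pos(),ctrl.current_contact_force(),ctrl.current_t())
cv2.imwrite("pics/s2.png",ctrl.read_camera("scene"))
E
```

```text
[ 22.001   27.4281 122.1805 -32.4053  13.8327 142.4379]
[ 19.4022  29.063  116.2446 -22.8522  17.0114 130.2615]
[ 17.3245  30.9883 110.0882 -16.8452  20.5765 122.1631]
6.0833 [0.4001 0.1933 0.0344] [ 0.3098 -0.1069 -0.3426]
True [0.4285 0.1928 0.0338] [ 0.6755 -0.1337  0.5511] 7.25
```

View pics/s2.png

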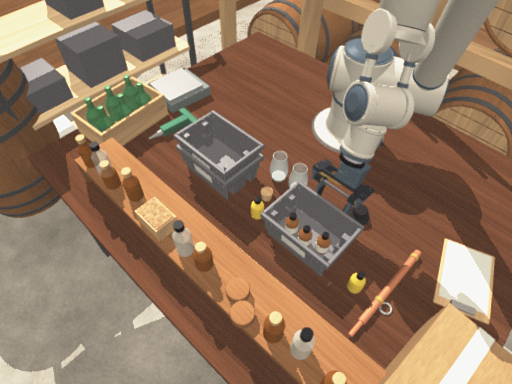

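The tips touch the near wall low, as planned; the crates and glasses have not moved. Pushing now.

```bash
python3 - <<'E'
from h import *
def s(): print(ctrl.current_tool_pos(),ctrl.current_contact_force(),ctrl.current_t())
print(ctrl.move_l([.47,.193,.034],vel=.035,contact_N=14));s()
print(ctrl.move_l([.51,.193,.034],vel=.035,contact_N=14));s()
for x in np.arange(.514,.546,.004):
    c=ctrl.move_l([x,.193,.034],vel=.025,contact_N=12);s()
    if c or ctrl.current_contact_force()[0]<-15:break
cv2.imwrite("pics/s3.png",ctrl.read_camera("scene")[120:300,180:400].repeat(3,0).repeat(3,1))
E
```

```text
False
[0.4699 0.193  0.034 ] [-2.3042 -0.7572 -2.4378] 8.65
False
[0.5101 0.193  0.0341] [-2.5289 -0.9794 -1.5818] 9.9417
[0.5141 0.193  0.034 ] [-3.1085 -0.7392 -2.5234] 10.25
[0.5181 0.193  0.034 ] [-1.526   0.1736 -1.3516] 10.5583
[0.5221 0.193  0.034 ] [-1.17   -0.1767 -2.9612] 10.8667
[0.5261 0.193  0.034 ] [-1.944  -0.2667 -2.0008] 11.175
[0.5302 0.193  0.0341] [-0.9986  0.818  -1.4626] 11.4833
[0.5341 0.193  0.034 ] [-2.4631 -0.1562 -0.9844] 11.7917
[0.5381 0.193  0.034 ] [-1.125   0.7517 -1.8193] 12.1
[0.5422 0.193  0.034 ] [-0.6622 -0.455  -2.1633] 12.4083
[0.546 0.193 0.034] [-2.8582 -0.0478 -1.2833] 12.7167
```

View pics/s3.png

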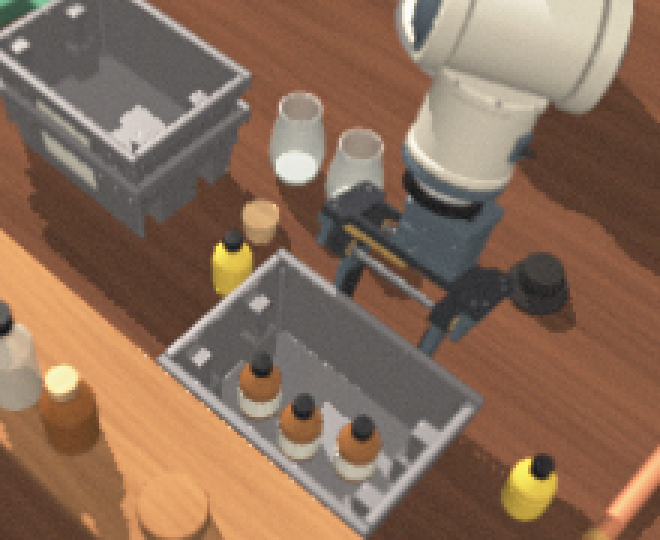

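The crate has slid back with its bottles upright and looks almost at the riser edge, but no contact force shows yet. I'll continue until it firms up.

```bash
python3 - <<'E'
from h import *
for x in np.arange(.5485,.566,.0025):
    c=ctrl.move_l([x,.193,.034],vel=.02,contact_N=9)
    f=ctrl.current_contact_force();print(c,ctrl.current_tool_pos(),f)
    if c or f[0]<-9:break
ctrl.sleep(.2);print(ctrl.current_contact_force(),ctrl.current_t())
im=ctrl.read_camera("top");cv2.imwrite("pics/t4.png",im);p=cam("top")
h=cv2.cvtColor(im,cv2.COLOR_BGR2HSV)
m=((h[...,1]<70)&(h[...,2]<190)).astype(np.uint8)*255
m[:140]=0;m[205:]=0;m[:,:150]=0;m[:,260:]=0
c=max(cv2.findContours(m,cv2.RETR_EXTERNAL,cv2.CHAIN_APPROX_NONE)[0],key=cv2.contourArea)
b=cv2.boxPoints(cv2.minAreaRect(c));print(b,cast(p,b,.11)[:,:2])
cv2.imwrite("pics/t4c.png",cv2.resize(im[120:230,130:290],None,fx=5,fy=5,interpolation=cv2.INTER_CUBIC))
E
```

```text
True [0.5459 0.1924 0.0329] [-1.3007  0.2462  0.7228]
[ 0.5866  1.3186 -0.1601] 13.175
[[167. 204.]
 [167. 144.]
 [232. 144.]
 [232. 204.]] [[0.484  0.3137]
 [0.7161 0.3244]
 [0.7214 0.0729]
 [0.4898 0.0662]]
```

View pics/t4c.png

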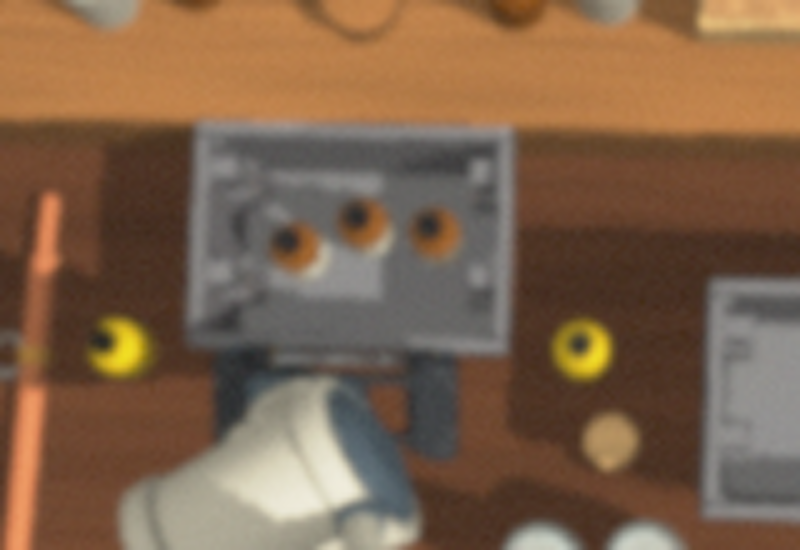

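The rim's far edge lies on the riser's front edge (crop row ~125) across its full width. I'll press once more to confirm.

```bash
python3 - <<'E'
from h import *
for x,n in((.550,12),(.552,12),(.554,12)):
    c=ctrl.move_l([x,.193,.034],vel=.015,contact_N=n)
    print(c,ctrl.current_tool_pos(),ctrl.current_contact_force(),ctrl.current_t())
ctrl.sleep(.2)
print(ctrl.current_tool_pos(),ctrl.current_contact_force())
E
```

```text
True [0.5458 0.192  0.0323] [-1.4544  0.2716 -0.4559] 13.5
True [0.5457 0.1918 0.0319] [-1.5906 -0.5803  0.4496] 13.775
True [0.5456 0.1915 0.0314] [-0.1364 -0.6924 -0.4994] 14.0833
[0.5457 0.1915 0.0314] [ 0.119  -0.0364 -0.774 ]
```

Repeated stops at the same spot with 12 N: the crate is flush against the riser. Next I'll back off and measure both crates from close by.

```bash
python3 - <<'E'
from h import *
ctrl.move_l([.50,.1915,.045],vel=.1)
ctrl.move_l([.46,.1915,.25],vel=.25)
V=tilt(0)
for i,P in enumerate(([.55,.19,.35],[.43,-.2,.35])):
    if i: ctrl.goto([.5,0,.35],V)
    ctrl.goto(P,V);p=cam("wrist");im=ctrl.read_camera("wrist")
    cv2.imwrite(f"pics/v{i}.png",im);np.save(f"pics/v{i}.npy",p["pose"])
print(ctrl.current_t(),ctrl.current_q())
a=[cv2.imread(f"pics/v{i}.png")[:300] for i in(0,1)]
cv2.imwrite("pics/vv.png",cv2.resize(np.vstack(a),None,fx=1,fy=1))
E
```

```text
18.4167 [-31.9908   8.173   81.1166   0.026   90.7151  57.9129]
```

View pics/vv.png

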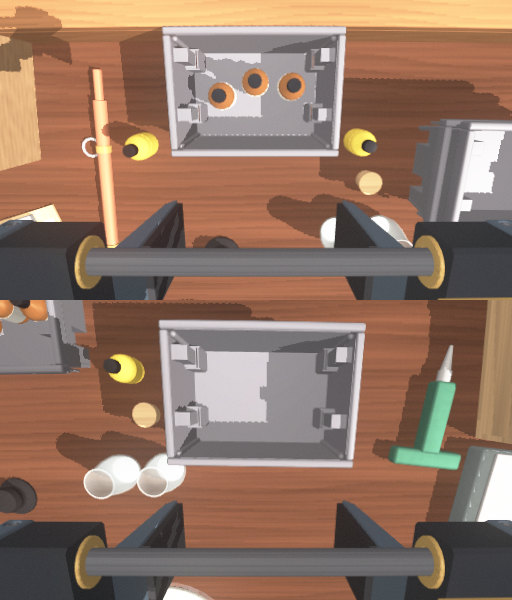

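The first image shows the loaded crate's rim at (164,29)-(345,28)-(338,155)-(173,155), touching the riser edge, with all bottles upright. The second shows the pair's rim at (160,23)-(365,24)-(353,166)-(168,164). Lugs are on matching sides in both. I'll fit the edges of each rim.

```bash
cat >> h.py <<'E'
def rim(im,p,z,q0):
    """fit rim outer edges near rough corners q0 (tl,tr,br,bl): strongest outward saturation step, line fit"""
    s=cv2.GaussianBlur(cv2.cvtColor(im,cv2.COLOR_BGR2HSV)[...,1],(3,3),0).astype(np.float32)
    q0=np.array(q0,float);L=[]
    for i in range(4):
        a,b=q0[i],q0[(i+1)%4];d=(b-a)/np.linalg.norm(b-a);n=np.array([d[1],-d[0]])
        k=np.arange(-6,6.01,.25);pts=[]
        for t in np.linspace(.12,.88,60):
            l=a+(b-a)*t+k[:,None]*n
            v=cv2.remap(s,l[:,0].astype(np.float32)[None],l[:,1].astype(np.float32)[None],cv2.INTER_LINEAR)[0]
            g=np.convolve(v,np.r_[np.ones(4),-np.ones(4)],'same')
            g[:4]=g[-4:]=0;pts.append(l[g.argmax()])
        w=cast(p,pts,z)[:,:2]
        vx,vy,x0,y0=cv2.fitLine(w.astype(np.float32),cv2.DIST_HUBER,0,.001,.001).ravel();L.append((vx,vy,x0,y0))
    c=[]
    for i in range(4):
        a,b=L[i-1],L[i];M=np.array([[a[0],-b[0]],[a[1],-b[1]]]);t=np.linalg.solve(M,[b[2]-a[2],b[3]-a[3]])
        c.append([a[2]+t[0]*a[0],a[3]+t[0]*a[1]])
    c=np.array(c)
    e=[np.linalg.norm(c[(i+1)%4]-c[i]) for i in range(4)]
    ang=[np.degrees(np.arctan2(*(v[::1])) ) for v in((c[0]-c[1]),(c[3]-c[2]))]
    return c,c.mean(0),np.array(e),-np.array(ang)
E
python3 - <<'E'
from h import *
for i,z,q in((0,.11,[(164,29),(345,28),(338,155),(173,155)]),(1,.16,[(160,23),(365,24),(353,166),(168,164)])):
    p=cam("wrist");p["pose"]=np.load(f"pics/v{i}.npy")
    for r in rim(cv2.imread(f"pics/v{i}.png"),p,z,q):print(r)
E
```

```text
[[0.719  0.3183]
 [0.7195 0.0736]
 [0.5442 0.0728]
 [0.5445 0.3181]]
[0.6318 0.1957]
[0.2447 0.1753 0.2452 0.1745]
[ 0.1265 -0.0567]
[[ 0.5987 -0.0802]
 [ 0.5948 -0.3246]
 [ 0.4199 -0.3226]
 [ 0.4234 -0.0782]]
[ 0.5092 -0.2014]
[0.2445 0.1749 0.2445 0.1753]
[-0.9228 -0.8282]
```

```bash
python3 - <<'E'
from h import *
def s(): print(ctrl.current_tool_pos(),ctrl.current_contact_force(),ctrl.current_grip_width(),ctrl.current_grasp_force(),ctrl.current_t())
R=tilt(0,-90.9);G=[.5919,-.2027]
ctrl.goto(G+[.23],R);print(ctrl.current_q())
print(ctrl.move_l(G+[.131],vel=.1,contact_N=6));s()
ctrl.command_gripper(0);s()
print(ctrl.current_wrist_torque())
ctrl.move_l(G+[.160],vel=.04);s()
p=cam("wrist");im=ctrl.read_camera("wrist");im2=ctrl.read_camera("scene")
cv2.imwrite("pics/g.png",np.hstack([cv2.resize(im,(400,300)),cv2.resize(im2[60:252,120:376],(400,300))]))
print(ctrl.ik([.549,.196,.24],tilt(0,90)))
E
```

```text
[-24.3404  26.0637  73.1851  -0.0016  80.7333 156.4789]
False
[ 0.5923 -0.2029  0.1316] [-0.2609 -0.4431  0.0893] 0.9990961640973802 0.0 21.1417
[ 0.5919 -0.2027  0.131 ] [-0.5341 -0.4772  0.1968] 0.0006888892553470894 0.0 22.5083
[ 0.1506 -0.0687  0.0033]
[ 0.5918 -0.2026  0.1598] [-0.1086 -0.3585  0.1591] 0.004201410407688182 0.0 23.3833
[13.779  21.9732 78.4961 -0.     79.5307 13.779 ]
```

View pics/g.png

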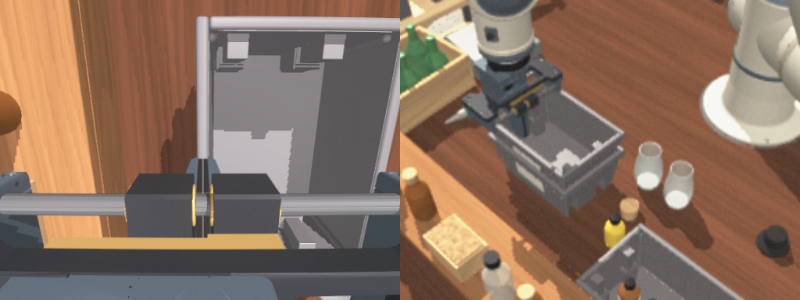

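The wrist view shows the rim at column ~203 directly under the fingers, but the gripper reads fully shut, so nothing is held. I'll probe straight down with shut fingers to find where the rim is.

```bash
python3 - <<'E'
from h import *
def s(): print(ctrl.current_tool_pos(),ctrl.current_contact_force(),ctrl.current_grip_width(),ctrl.current_grasp_force(),ctrl.current_t())
G=[.5919,-.2027]
ctrl.move_l(G+[.185],vel=.08);s()
p=cam("wrist");im=ctrl.read_camera("wrist")
cv2.imwrite("pics/g2.png",im)
print(ctrl.move_l(G+[.135],vel=.03,contact_N=3));s()
cv2.imwrite("pics/g3.png",ctrl.read_camera("wrist"))
for z in(.16,.13,.11):
  pp=p; print(z,"rim row of x",proj(p,[[.5919+d,-.30,z] for d in(-.0053,.0053)]))
hsv=cv2.cvtColor(im,cv2.COLOR_BGR2HSV)
for r in(60,100,140,180): print(r,im[r,230:300:3].mean(1).astype(int), hsv[r,230:300:3,1])
E
```

```text
[ 0.592  -0.2027  0.1852] [ 0.7195 -0.6072 -1.1369] 0.0026522929809413964 0.0 23.95
False
[ 0.592  -0.2027  0.1352] [-0.3702 -0.9406 -0.9638] 0.0008962158240711718 0.0 25.8167
0.16 rim row of x [[264.6965  68.2624]
 [249.598   68.5194]]
0.13 rim row of x [[264.0479  72.1691]
 [250.7516  72.3946]]
0.11 rim row of x [[263.6952  74.294 ]
 [251.379   74.5025]]
60 [ 96 106 108  94  97  98  98 100 163 190 197 197 158  88  85  81  86  86
  86  93 199 200 200 199] [137 135 131 133 133 131 129 120  11   8   9  10  11   8   9  12  12   9
  12  11  13   9  10   6]
100 [ 95  99 106 102  97  97  98  98 159 188 196 195 152 103  88 135 133 134
 134 133 133 132 133 132] [131 136 131 130 128 130 130 125   9   9   9   8  10   7   6   7   6   9
   8   8   6   9   6   9]
140 [ 71  71  72  73  72  70  70  71 151 186 195 192 150 109  95 131 132 130
 129 131 131 130 131 131] [125 115 118 116 121 114 117 117  12  11   9   7  12   7  11   8   8  12
   6   6   6   6  10   8]
180 [ 70  71  65  69  71  73  67  70 145 186 193 189 152 110 143 186 185 187
 187 188 187 187 185 187] [120 121 120 119 113 117 115 113   7  11   9   9  10   5   9   7   7   8
   8   8   9   7   7   8]
```

```bash
python3 - <<'E'
from h import *
a=cv2.imread("pics/g3.png")[0:384,100:440];b=ctrl.read_camera("scene")[70:230,140:290]
b=cv2.resize(b,(450,480),interpolation=cv2.INTER_CUBIC)
a=cv2.resize(a,(340,480))
cv2.imwrite("pics/g4.png",np.hstack([a,b]))
E
```

View pics/g4.png

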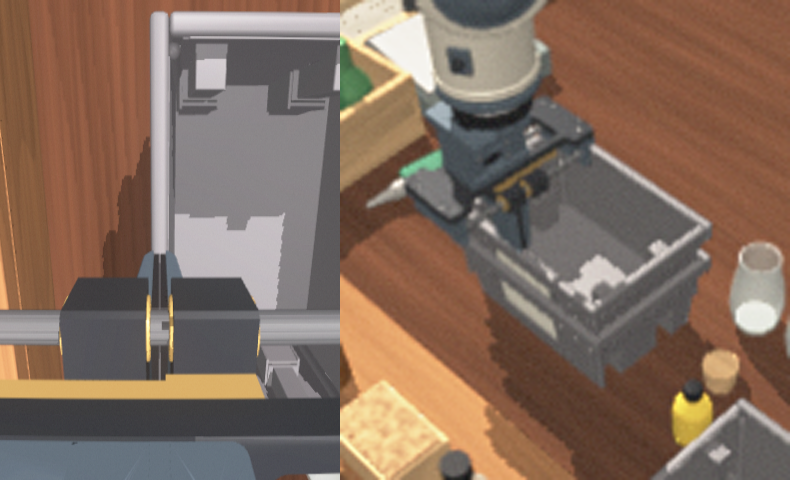

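```bash
python3 - <<'E'
from h import *
p=cam("scene");print(ctrl.current_tool_pos(),ctrl.current_q(),ctrl.current_eef_rot())
t=lambda u:(np.array(u)-[140,70])*3+[340,0]
X=[[.592,-.2027,.135],[.597,-.2027,.16],[.5987,-.0802,.16],[.5948,-.3246,.16],[.4234,-.0782,.16],[.592,-.2027,.19]]
print(t(proj(p,X)))
# triangulate corner (+x,+y) seen in scene crop and wrist
u=np.array([[615,310],[710,228],[472,222]])
u=(u-[340,0])/3+[140,70]
for z in(.11,.14,.16,.18):print(z,cast(p,u,z).tolist())
E
```

```text
[ 0.5919 -0.2027  0.1351] [-24.3708  30.964   80.2409  -0.0006  68.7841 156.529 ] [[-0.0157 -0.9999  0.0002]
 [-0.9999  0.0157 -0.0001]
 [ 0.0001 -0.0002 -1.    ]]
[[517.7223 262.2609]
 [511.4005 248.2798]
 [591.3466 310.6168]
 [439.9562 192.0071]
 [711.9641 221.5382]
 [511.6917 225.239 ]]
0.11 [[0.5531987528332841, -0.09622495391790309, 0.10999999999999999], [0.3939250056531831, -0.10613382590181752, 0.10999999999999999], [0.5728208525660017, -0.3075935221806213, 0.10999999999999999]]
0.14 [[0.5704586586545897, -0.07678193111566878, 0.14], [0.4167967144550734, -0.08634167690447525, 0.14], [0.5893893992668309, -0.28070320324591524, 0.14]]
0.16 [[0.58196526253546, -0.06381991591417924, 0.16000000000000003], [0.43204452032300034, -0.07314691090624714, 0.16000000000000014], [0.6004350970673837, -0.26277632395611106, 0.16000000000000014]]
0.18 [[0.5934718664163303, -0.05085790071268981, 0.18000000000000005], [0.4472923261909272, -0.059952144908019034, 0.18000000000000016], [0.6114807948679364, -0.24484944466630698, 0.18000000000000005]]
```

```bash
python3 - <<'E'
from h import *
p=cam("scene");a=cv2.imread("pics/scene0.png");b=ctrl.read_camera("scene");cv2.imwrite("pics/s5.png",b)
# optical shift of crate patch (+y short side region), before vs now
for (x0,y0,x1,y1) in((225,140,268,195),(205,165,240,195),(185,150,215,180),(235,130,268,160)):
    T=cv2.cvtColor(a[y0:y1,x0:x1],6);S=cv2.cvtColor(b[y0-10:y1+10,x0-10:x1+10],6)
    r=cv2.matchTemplate(S,T,cv2.TM_CCOEFF_NORMED);_,v,_,l=cv2.minMaxLoc(r);print((x0,y0),v,l[0]-10,l[1]-10)
print(proj(p,[[.5987,-.0802,.16],[.4234,-.0782,.16],[.4199,-.3226,.16],[.5948,-.3246,.16]]))
# from scene0: topmost/rightmost silhouette corners of pair
h=cv2.cvtColor(a,40);m=((h[...,1]<75)).astype(np.uint8)*255
m[:100]=0;m[200:]=0;m[:,:170]=0;m[:,272:]=0
c=max(cv2.findContours(m,0,1)[0],key=cv2.contourArea)
print(cv2.approxPolyDP(cv2.convexHull(c),2,True).reshape(-1,2).tolist())
# wrist rim now: fit the +x and +y edges at z=.16
E
```

```text
(225, 140) 0.7829151153564453 0 0
(205, 165) 0.8795114755630493 0 0
(185, 150) 0.7819424867630005 0 0
(235, 130) 0.6923890709877014 0 0
[[223.7822 173.5389]
 [263.988  143.8461]
 [213.0989 109.4495]
 [173.3187 134.0024]]
[[170, 100], [198, 100], [261, 142], [263, 158], [255, 177], [226, 198], [191, 170], [183, 160], [170, 133]]
```

```bash
python3 - <<'E'
from h import *
for n in("g2","g3"):
    im=cv2.imread(f"pics/{n}.png")
    print(n)
    for r in range(192,236,4):
        print(r,' '.join('%3d/%-3d'%(im[r,c].mean(),int(im[r,c,0])-int(im[r,c,2])) for c in range(236,288,3)))
E
```

```text
g2
192  65/-42  69/-44  68/-44  71/-42  66/-40  70/-41 144/-3  183/-4  194/-4  188/-3  152/-3  108/-1  146/-1  184/-1  186/-2  188/-1  185/-2  185/-2 
196  67/-43  65/-43  69/-46  72/-44  67/-40  67/-43 143/-3  184/-3  193/-5  185/-2  153/-4  109/1   148/-2  185/-3  184/-1  184/-2  185/-1  184/-1 
200  70/-45  66/-42  70/-44  71/-43  66/-41  82/-19 140/0   184/-3  191/-2  185/-4  137/8   109/2   152/-3  185/-2  185/-2  185/-2  184/-1  182/-3 
204  66/-45  68/-42  69/-43 104/14  113/21  112/23   72/-2   59/-2  111/-3   56/-4  109/20  112/21  112/23  161/4   184/-4  185/-2  184/-5  185/-3 
208  67/-45  68/-40  84/-2  113/21  112/21  113/23   57/-2   59/-3  111/-3   60/-3   99/17  112/21  114/21  113/21  183/-3  183/-3  184/-3  184/-2 
212  70/-44  65/-40 109/22  110/20  111/21  112/21   60/-1   59/-1  110/-2   60/0    89/12  114/22  113/22  114/21  129/17  182/-2  183/-1  183/-3 
216  69/-44  85/4   110/20  111/22  112/21  112/21   58/-2   57/-3  111/-1   59/0    84/11  115/21  113/20  114/21  113/22  184/-1  181/-1  185/-1 
220  67/-37 110/22  111/22  111/23  112/20  111/22   55/-2   
[... 1459 characters left out ...]
17/23  114/22   60/-2   60/-2   88/-2   58/-3   86/11  118/22  117/21  115/23  118/22  187/-3  187/-3  188/-3 
220  70/-36 114/22  114/22  115/21  115/22  115/20   58/-3   59/-3   87/-1   61/-2   74/6   115/23  115/21  116/22  118/22  131/15  188/-1  191/-1 
224  63/-2   66/1    64/0    66/1    88/12  111/20   61/-4   60/-4   89/-3   61/-4   69/3   117/22   68/2    67/1    67/-1   66/1    67/2    68/1  
228  62/0    63/-1   64/1    64/-1   84/10  109/18   60/-4   58/-2   88/0    62/-1   67/-1  116/21   64/0    68/1    66/-1   69/1    69/0    67/0  
232  64/-1   62/1    66/-1   65/0    83/8   105/17   60/-6   59/-3   88/-4   61/-3   55/-3  117/23   62/-1   66/-1   66/0    67/1    67/0    65/2
```

The fingers cover the rim and show no contact at TCP z=0.135, and the scene view puts the tips about 25 mm above the reported TCP. It looks like I closed above the rim. I'll probe downward to touch the rim top and calibrate the height.

```bash
python3 - <<'E'
from h import *
def s(): print(ctrl.current_tool_pos(),ctrl.current_contact_force(),ctrl.current_grip_width(),ctrl.current_grasp_force(),ctrl.current_t())
G=[.5919,-.2027]
print(ctrl.move_l(G+[.100],vel=.02,contact_N=4));s()
E
```

```text
True
[ 0.5923 -0.2027  0.1285] [0.8141 0.4082 6.574 ] 0.005906865643494831 3.4008599955866425 26.6167
```

Rim contact comes at TCP z=0.1285, so the real fingertips are about 31 mm behind the reported TCP. I'll grasp correspondingly lower.

```bash
python3 - <<'E'
from h import *
def s(): print(ctrl.current_tool_pos(),ctrl.current_contact_force(),ctrl.current_grip_width(),ctrl.current_grasp_force(),ctrl.current_t())
G=[.5919,-.2027]
ctrl.move_l(G+[.140],vel=.08);ctrl.command_gripper(1);s()
print(ctrl.move_l(G+[.102],vel=.05,contact_N=5));s()
ctrl.command_gripper(0);s()
if ctrl.current_grip_width()>.05:
    ctrl.move_l(G+[.130],vel=.05);s()
    cv2.imwrite("pics/l1.png",ctrl.read_camera("wrist"));cv2.imwrite("pics/l1s.png",ctrl.read_camera("scene"))
    ctrl.sleep(.2);s();print(ctrl.current_wrist_torque())
E
```

```text
[ 0.5919 -0.2027  0.14  ] [ 0.4941 -0.0895  0.5745] 1.000575980907723 0.0 28.3083
False
[ 0.5921 -0.2028  0.1023] [ 0.4838 -0.1604  0.5369] 1.0028052527690126 0.0 29.2167
[ 0.5918 -0.2027  0.1021] [-0.2467  0.0595  1.028 ] 0.13522197251312898 29.926291275769472 30.3917
[ 0.5921 -0.2027  0.1301] [-0.2522  0.319  -1.8409] 0.13151807891220704 29.854877205798402 31.1
[ 0.5919 -0.2026  0.1298] [-0.5605 -0.354  -3.447 ] 0.13345554198242948 29.855527651961893 31.4
[ 0.1711 -0.1862  0.0096]
```

Held: 12 mm opening, 30 N grip and about 3 N of weight. Now lift, carry and turn.

```bash
python3 - <<'E'
from h import *
def s(): print(ctrl.current_tool_pos(),ctrl.current_contact_force(),ctrl.current_grip_width(),ctrl.current_grasp_force(),ctrl.current_t())
ctrl.move_l([.5919,-.2027,.245],vel=.12);s()
ctrl.move_l([.50,.03,.245],vel=.11,ori=tilt(0,0));s()
ctrl.move_l([.549,.196,.245],vel=.08,ori=tilt(0,90));s()
print(ctrl.current_q(),ctrl.current_wrist_torque())
p=cam("wrist");np.save("pics/h.npy",p["pose"]);cv2.imwrite("pics/h.png",ctrl.read_camera("wrist"))
cv2.imwrite("pics/hs.png",ctrl.read_camera("scene"));cv2.imwrite("pics/ht.png",ctrl.read_camera("top"))
b=np.array(p["T_tool_cam"])
# +y-side rim corner of carried crate expected
c=np.array([.6318,.1957]);X=[[c[0]-.088,c[1]+.123,.303],[c[0]+.088,c[1]+.123,.303],[c[0]-.088,c[1],.303]]
print(proj(p,X))
E
```

```text
[ 0.5915 -0.2025  0.2441] [-0.3379  0.492  -2.8526] 0.13178789274238203 29.855697629973292 32.5083
[0.5001 0.0297 0.245 ] [-0.3939  0.1268 -3.5061] 0.12969326905908035 29.85540676745586 34.9333
[0.549  0.1958 0.245 ] [ 0.3781 -0.0776 -2.8763] 0.13028279510167867 29.855479742400348 37.25
[13.7649 21.7446 78.0623 -0.0036 80.1948 13.7987] [0.0203 0.1168 0.0126]
[[246.7647 -22.0415]
 [650.7571 -13.2231]
 [249.4056 247.1011]]
```

```bash
python3 - <<'E'
from h import *
c=np.array([.6318,.1957]);X=[[c[0]+a*.088,c[1]+b*.123,.303] for a,b in((1,1),(1,-1),(-1,-1),(-1,1))]
for n,f in(("top","ht"),("scene","hs")):
    p=cam(n);q=proj(p,X);print(n,q.tolist())
    im=cv2.imread(f"pics/{f}.png")
    if n=="scene": q=q[[2,1,0,3]] if False else q
    try:
        for r in rim(im,p,.303,q):print(r)
    except Exception as e:print(e)
    h=cv2.cvtColor(im,40)[...,1]
    if n=="top":
        m=q.mean(0).astype(int)
        for dx in(-25,-10,10,25):print(dx,m[1]-45,h[m[1]-45:m[1]-15,m[0]+dx].tolist())
E
```

```text
top [[155.05756823760154, 130.24206885468706], [228.39123205210282, 131.7127116983233], [226.76881602179913, 184.09562888282332], [152.38663804755643, 182.4193851134388]]
[[0.716  0.3132]
 [0.7131 0.056 ]
 [0.5166 0.0563]
 [0.572  0.3165]]
[0.6294 0.1855]
[0.2572 0.1965 0.2661 0.1441]
[ -0.6404 -11.9994]
-25 112 [164, 188, 193, 193, 196, 192, 174, 169, 162, 149, 155, 154, 152, 149, 152, 149, 150, 153, 151, 124, 73, 34, 13, 6, 5, 0, 3, 8, 3, 8]
-10 112 [144, 151, 150, 152, 153, 148, 150, 153, 151, 152, 154, 154, 153, 151, 148, 154, 148, 149, 144, 133, 87, 37, 15, 8, 10, 5, 11, 11, 22, 26]
10 112 [156, 154, 155, 154, 152, 155, 153, 152, 154, 152, 154, 155, 152, 149, 152, 149, 153, 152, 151, 147, 127, 81, 31, 10, 7, 5, 6, 3, 8, 8]
25 112 [144, 149, 146, 150, 144, 147, 150, 150, 152, 153, 154, 155, 152, 155, 152, 151, 153, 155, 150, 152, 137, 99, 46, 14, 4, 10, 8, 3, 6, 3]
scene [[311.86919050129154, 262.57548866932916], [227.7844194228357, 196.34141534614076], [277.5259455550821, 156.45811034480428], [359.0093138266077, 211.06653378393548]]
[[0.7201 0.3169]
 [0.7161 0.081 ]
 [0.5291 0.0682]
 [0.5498 0.3233]]
[0.6288 0.1974]
[0.236  0.1874 0.2559 0.1704]
[-0.9714 -4.6466]
```

The carried crate is about 0.8° off in yaw and 2 to 3 mm short in x. I'll correct that and lower it gently with a contact stop.

```bash
python3 - <<'E'
from h import *
def s(): print(ctrl.current_tool_pos(),ctrl.current_contact_force(),ctrl.current_grip_width(),ctrl.current_grasp_force(),ctrl.current_t())
R=tilt(0,90.7);P=[.551,.1955]
ctrl.move_l(P+[.180],vel=.08,ori=R);s()
f0=ctrl.current_contact_force()[2]
print(ctrl.move_l(P+[.145],vel=.015,contact_N=2.5));s();print(ctrl.current_wrist_torque())
cv2.imwrite("pics/p.png",ctrl.read_camera("top"));cv2.imwrite("pics/ps.png",ctrl.read_camera("scene"));p=cam("wrist");np.save("pics/pw.npy",p["pose"]);cv2.imwrite("pics/pw.png",ctrl.read_camera("wrist"))
E
```

```text
[0.5514 0.1956 0.1805] [ 0.6131 -0.1604 -1.8068] 0.13311705962170176 29.855190385133028 38.3667
True
[0.5506 0.1954 0.1596] [ 0.8781  0.9646 -0.6661] 0.13404842034788308 30.02401739358902 39.7083
[ 0.0391 -0.4877  0.0087]
```

```bash
cat >> h.py <<'E'
def edge(im,p,c,z0,z,side=1):
    X=[[c[0]+a*.088,c[1]+b*.123,z0] for a,b in((1,1),(1,-1),(-1,-1),(-1,1))]
    r=rim(im,p,z,proj(p,X))[0];return r
E
python3 - <<'E'
from h import *
c=[.6318,.1957]
for n,f,z0 in(("top","g_",.11),("scene","s5",.11),("top","p",.212),("scene","ps",.212),("top","p",.2),("scene","ps",.2)):
    if f=="g_": f="t4"
    r=edge(cv2.imread(f"pics/{f}.png"),cam(n),c,z0,z0);print(n,f,z0,r.tolist(),"midx",r[:2,0].mean())
E
```

```text
top t4 0.11 [[0.7174730896949768, 0.3216530680656433], [0.7182987332344055, 0.06906300783157349], [0.5361896753311157, 0.06698013842105865], [0.5284892916679382, 0.32126373052597046]] midx 0.7178859
scene s5 0.11 [[0.7227786183357239, 0.3231911063194275], [0.7243104577064514, 0.07373641431331635], [0.5455172657966614, 0.0717402771115303], [0.5453584790229797, 0.3213014602661133]] midx 0.72354454
top p 0.212 [[0.7192908525466919, 0.3142566680908203], [0.719918429851532, 0.06216457486152649], [0.5177509784698486, 0.061586230993270874], [0.5736697912216187, 0.3316059410572052]] midx 0.7196046
scene ps 0.212 [[0.7308616638183594, 0.30823028087615967], [0.7234264612197876, 0.07356718182563782], [0.5437716245651245, 0.06750477850437164], [0.5421287417411804, 0.32379618287086487]] midx 0.72714406
top p 0.2 [[0.7228290438652039, 0.32144275307655334], [0.7218878865242004, 0.06291146576404572], [0.5240517258644104, 0.06199322268366814], [0.5555856227874756, 0.3254742920398712]] midx 0.72235847
scene ps 0.2 [[0.7292878031730652, 0.32627618312835693], [0.7259277105331421, 0.06762988865375519], [0.5360288023948669, 0.06144625321030617], [0.5336548089981079, 0.3182455897331238]] midx 0.7276077
```

The far edge has sagged about 3° and stands on the far lugs. The offset is about +3 mm in x and -3 mm in y, so I'll lift slightly, shift and lower the near side to level.

```bash
python3 - <<'E'
from h import *
def s(): print(ctrl.current_tool_pos(),ctrl.current_contact_force(),ctrl.current_wrist_torque(),ctrl.current_grip_width(),ctrl.current_t())
P=[.548,.1985]
ctrl.move_l([.551,.1955,.165],vel=.03)
ctrl.move_l(P+[.165],vel=.03)
print(ctrl.move_l(P+[.155],vel=.015,contact_N=3));s()
for z in(.1575,.1555,.1535,.152,.1505):
    if z<ctrl.current_tool_pos()[2]:
        c=ctrl.move_l(P+[z],vel=.015,contact_N=7);print(z,c);s()
        if ctrl.current_contact_force()[2]>6:break
cv2.imwrite("pics/q.png",ctrl.read_camera("top"));cv2.imwrite("pics/qs.png",ctrl.read_camera("scene"))
for n,f,z0 in(("top","q",.21),("scene","qs",.21)):
    r=edge(cv2.imread(f"pics/{f}.png"),cam(n),[.6318,.1957],z0,z0);print(n,r.tolist())
E
```

```text
True
[0.5481 0.1985 0.1629] [-0.3187 -1.23    7.6272] [-0.0541  0.0848 -0.0304] 0.13177731980591406 40.8167
0.1575 True
[0.5481 0.1985 0.1628] [-2.4207 -0.2144  9.2117] [-0.106   0.2655  0.0588] 0.13290469992665488 41.025
top [[0.7164640426635742, 0.32632070779800415], [0.7182420492172241, 0.062152132391929626], [0.5255995392799377, 0.061388351023197174], [0.5523289442062378, 0.31694984436035156]]
scene [[0.724355161190033, 0.3079906105995178], [0.7285295128822327, 0.07603931427001953], [0.5392358899116516, 0.06780190020799637], [0.5355143547058105, 0.32506653666496277]]
```

At x=0.548 the near base edge landed on the rim, because the sag swings the base towards the robot. I'll go back to x≈0.553, where the far edge rests on the lugs first, and level it from there.

```bash
python3 - <<'E'
from h import *
def s(*a): print(*a,ctrl.current_tool_pos(),ctrl.current_contact_force(),ctrl.current_wrist_torque(),ctrl.current_t())
y=.197
ctrl.move_l([.548,.1985,.169],vel=.03)
ctrl.move_l([.553,y,.169],vel=.03);s()
c=ctrl.move_l([.553,y,.155],vel=.015,contact_N=3);s(c)
for z,x in((.1585,.553),(.157,.553),(.1555,.5525),(.154,.552),(.1525,.5515),(.1515,.551)):
    if z<ctrl.current_tool_pos()[2]:
        c=ctrl.move_l([x,y,z],vel=.015,contact_N=8);s(z,c)
        if c and ctrl.current_contact_force()[2]>5:break
cv2.imwrite("pics/r.png",ctrl.read_camera("top"));cv2.imwrite("pics/rs.png",ctrl.read_camera("scene"))
for n,f,z0 in(("top","r",.21),("scene","rs",.21)):
    r=edge(cv2.imread(f"pics/{f}.png"),cam(n),[.6318,.1957],z0,z0);print(n,r.tolist())
E
```

```text
[0.5532 0.1969 0.1689] [ 1.1131  0.0184 -1.741 ] [-0.0079  0.0719 -0.0197] 41.8333
True [0.5525 0.1969 0.1606] [ 1.4402  1.3385 -0.6827] [ 0.113  -0.5025  0.054 ] 42.425
0.1585 False [0.553  0.197  0.1585] [-2.0425  0.3823  2.7725] [ 0.1077 -0.0814  0.0202] 42.725
0.157 False [0.5529 0.1971 0.157 ] [-3.1896 -0.0466  4.3809] [ 0.0763  0.0773 -0.0139] 42.975
0.1555 False [0.5523 0.1971 0.1556] [-4.7005  0.6943  5.3251] [0.1667 0.3278 0.0898] 43.2333
0.154 False [0.5519 0.197  0.1541] [-5.1626  1.0355  5.6337] [0.1372 0.2799 0.0054] 43.4917
0.1525 False [0.5515 0.197  0.1527] [-4.8358  0.4288  7.1264] [0.1091 0.2147 0.0234] 43.75
0.1515 False [0.5511 0.197  0.1519] [-5.5502  0.6569  8.6662] [0.0359 0.2832 0.0394] 44.0
top [[0.7194759845733643, 0.3174276053905487], [0.7206918597221375, 0.06278286874294281], [0.5226576924324036, 0.06063311547040939], [0.5669164657592773, 0.33665159344673157]]
scene [[0.7284712791442871, 0.31474533677101135], [0.708399772644043, 0.073104128241539], [0.548336923122406, 0.07208601385354996], [0.5448406338691711, 0.323519766330719]]
```

```bash
python3 - <<'E'
from h import *
def s(*a): print(*a,ctrl.current_tool_pos(),ctrl.current_contact_force(),ctrl.current_grip_width(),ctrl.current_t())
ctrl.command_gripper(.3);s();ctrl.command_gripper(.75);s()
x,y,_=ctrl.current_tool_pos()
ctrl.move_l([x,y,.26],vel=.12);s()
ctrl.goto([.55,.19,.40],tilt(0))
p=cam("wrist");np.save("pics/f.npy",p["pose"]);im=ctrl.read_camera("wrist");cv2.imwrite("pics/f.png",im)
cv2.imwrite("pics/ft.png",ctrl.read_camera("top"));cv2.imwrite("pics/fs.png",ctrl.read_camera("scene"));s()
for z in(.21,.22):
  X=[[.6318+a*.088,.1957+b*.123,z] for a,b in((1,1),(1,-1),(-1,-1),(-1,1))]
  q=proj(p,X);print(q.tolist())
  for r in rim(im,p,z,q):print(r.tolist())
for n,f in(("top","ft"),("scene","fs")):
    r=rim(cv2.imread(f"pics/{f}.png"),cam(n),.21,proj(cam(n),[[.6318+a*.088,.1957+b*.123,.21] for a,b in((1,1),(1,-1),(-1,-1),(-1,1))]));print(n,[k.tolist() for k in r])
E
```

```text
[0.551  0.197  0.1514] [ 0.2613 -0.0334 -0.2488] 0.2987231436044906 44.5417
[0.551  0.197  0.1515] [ 0.8989 -0.5542  0.3541] 0.7506331989130279 45.3167
[0.5506 0.1969 0.2592] [-0.9318 -0.1236 -0.152 ] 0.7522639013552963 46.375
[0.5499 0.19   0.3996] [ 0.386  -0.0514  0.7215] 0.7503160113036573 47.9833
[[148.27698736133027, 16.237579076691475], [359.0451802448119, 16.356152363032294], [347.9747309760064, 164.24249272503673], [160.29821750253183, 164.07381523318196]]
[[0.7185429930686951, 0.3196222484111786], [0.7210735082626343, 0.07516598701477051], [0.5465345978736877, 0.07241092622280121], [0.5436162352561951, 0.31694144010543823]]
[0.6324418187141418, 0.19603514671325684]
[0.24446935951709747, 0.17456065118312836, 0.24454791843891144, 0.17494729161262512]
[0.5930821895599365, 0.6837670803070068]
[[145.1960949520165, 13.909663061465324], [361.81946034122245, 14.027159241968576], [350.1679153992894, 165.82349809468178], [157.85478557966792, 165.6503322853886]]
[[0.7161094546318054, 0.31636273860931396], [0.718663215637207, 0.07801871001720428], [0.5486211776733398, 0.075587131083011
[... 212 characters left out ...]
]
top [[[0.728731095790863, 0.33251747488975525], [0.7163201570510864, 0.06229273974895477], [0.5297213792800903, 0.06136312335729599], [0.529597818851471, 0.29903942346572876]], [0.6260926127433777, 0.18880319595336914], [0.27050960063934326, 0.18660108745098114, 0.23767632246017456, 0.2019278109073639], [-2.6296441555023193, 0.02978627011179924]]
scene [[[0.7126779556274414, 0.3063795268535614], [0.7196156978607178, 0.07282040268182755], [0.5469402074813843, 0.07271292060613632], [0.5436817407608032, 0.32605817914009094]], [0.6307289004325867, 0.19449275732040405], [0.23366214334964752, 0.17267552018165588, 0.2533662021160126, 0.17013809084892273], [1.7014384269714355, 0.7368841171264648]]
```

The upper crate is level: all four rim edges measure the right length at z=0.21. Its centre is (0.632, 0.196), with 0.6° of yaw. A quick check of the spare crate and surroundings, then hand in.

```bash
python3 - <<'E'
from h import *
ctrl.goto([.5,0,.40],tilt(0));ctrl.goto([.43,-.2,.35],tilt(0))
p=cam("wrist");im=ctrl.read_camera("wrist");cv2.imwrite("pics/sp.png",im)
th=np.radians(-.9);Z=np.array([[np.cos(th),-np.sin(th)],[np.sin(th),np.cos(th)]])
q=proj(p,[np.r_[Z@[a*.088,b*.123]+[.5092,-.2014],.11] for a,b in((1,1),(1,-1),(-1,-1),(-1,1))])
for r in rim(im,p,.11,q):print(r.tolist())
a=cv2.imread("pics/scene0.png");b=ctrl.read_camera("scene")
for n,X,w in(("glassa",[.3845,.041,.054],14),("glassb",[.3863,-.0387,.054],14),("yel1",[.5543,.0122,.04],10),("yel2",[.5458,.387,.04],10),("wb",[.4801,-.0093,.017],9),("rb",[.3305,.2581,.02],11)):
    u,v=proj(cam("scene"),X)[0].astype(int)
    S=b[v-w-8:v+w+8,u-w-8:u+w+8];r=cv2.matchTemplate(S,a[v-w:v+w,u-w:u+w],5);_,s,_,l=cv2.minMaxLoc(r);print(n,s,l[0]-8,l[1]-8)
print(ctrl.current_t())
E
```

```text
[[0.6027804613113403, -0.08063774555921555], [0.5989163517951965, -0.3252568542957306], [0.42371615767478943, -0.3226868212223053], [0.42752930521965027, -0.07793943583965302]]
[0.5132355690002441, -0.20163021981716156]
[0.24464961886405945, 0.17521904408931732, 0.24477708339691162, 0.1752719283103943]
[-0.9049937129020691, -0.8925920724868774]
glassa 0.546946108341217 -1 5
glassb 0.9928028583526611 0 0
yel1 0.3276931047439575 -8 -2
yel2 0.9604580998420715 0 0
wb 0.4087333381175995 0 0
rb 0.7038629651069641 0 4
49.7667
```

```bash
python3 - <<'E'
from h import *
ctrl.goto([.33,-.45,.35],tilt(0))
a=cv2.imread("pics/top0.png");b=ctrl.read_camera("top")
P={"glassa":(238,232),"glassb":(259,232),"yel1":(247,189),"yel2":(153,189),"wb":(252,208),"rb":(184,244),"valinch":(136,200),"puller":(373,215),"spare":(305,215)}
for n,(u,v) in P.items():
    w=10
    S=b[v-w-6:v+w+6,u-w-6:u+w+6];r=cv2.matchTemplate(S,a[v-w:v+w,u-w:u+w],5);_,s,_,l=cv2.minMaxLoc(r);print(n,round(s,2),l[0]-6,l[1]-6)
print(ctrl.current_t())
E
```

```text
glassa 1.0 0 0
glassb 0.99 0 0
yel1 0.99 0 0
yel2 0.93 0 0
wb 0.94 0 0
rb 0.87 -1 0
valinch 0.97 0 0
puller 1.0 0 0
spare 0.73 -3 -4
50.8667
```

```bash
python3 -c "
from bench import ctrl
print(ctrl.sign_off())"
```

```text
the job is handed in; nothing more can be done
None
```

I handed the job in at about 51 s: the loaded crate is flush against the riser, and the upper empty is turned half round and measures level on its lugs. The spare crate showed no shift in the camera check while the grasp was being made, and the surrounding items match their starting positions to within a pixel. I last saw the bottles upright before stacking.

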